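# Shake the steel discs out of the upturned specimen mould

### The job

Two steel discs are stuck inside the oblong two-cavity specimen mould that stands mouth down on the desk (not the small round one). Keeping it mouth down, hold it over the steel tray and shake it briskly up and down until its felt weight stops dropping and both discs lie in the tray. Then stand the empty mould back on the desk, mouth down and clear of the tray.

Things in the scene. Friction and masses are not known exactly. Their poses are not given: they have to be found in the camera images.
- mould_center (a point): Centre, 24 mm above the mouth, of the oblong aluminium mould block: 44 mm (its x) by 90 mm (its y), 48 mm high, mouth down, 0.30 kg empty; its z points up as it stands. Grip it across the 44 mm width at mid-length. Its two cavities lie along its y, 45 mm between centres, each with a disc stuck 20 mm above the mouth on spring plungers.
- disc1_center (a point): Centre of a plain steel disc, 30 mm across, 15 mm thick, about 0.08 kg, hidden at the start in the mould's cavity on its -y side, 28 mm above the mouth; z is its axis. It lets go when the mould is jerked upward at about 0.9 to 1.3 g: up and down strokes of 35 to 55 mm, each in about 0.12 s, shake it out; gentle lifting and carrying do not.
- disc2_center (a point): The same for the equal disc in the cavity on the mould's +y side. One disc may come out before the other; each one that falls takes about 0.8 N off the felt weight.
- tray: Shallow open stainless tray, fixed, 150 mm (its x) by 210 mm (its y), rim 35 mm above the desk, inner floor 9 mm above the desk, walls 3 mm; origin on the desk under its centre. A disc lying flat in it has its centre 16.5 mm above the desk.
There are look-alikes about, which are no part of the job. Leave any pink or yellow look-alike of the part that bears mould_center alone.

How it is judged:
By the outcome, as a careful person would: the job done as asked, in the order asked, and still so for the second after the job is handed in, with the robot touching nothing.
It also fails if it takes over 51 s, if anything falls off the work surface, if the arm or the gripper's body presses on something with over 40 N, if the wrist force passes 120 N, or if a joint passes its speed limit or range.

### The arm

A 6-joint arm with a two-finger parallel gripper is mounted at the origin on a cart in front of the work surface, level with it; the furniture and walls round the work are solid. World frame = base frame: x ahead of the robot, y to its left, z up, the work surface at z = 0. Lengths are in m, angles in rad, forces in N, time in s.
With the tool pointing down it reaches from about 0.325 to 0.775 m from the base axis. Payload 5.5 kg.
Tool frame: the origin (TCP) lies midway between the tips of the shut fingers; the grasp point (between the pads) lies 19 mm behind it (r.tcp_to_grasp is the z of the grasp point in the tool frame, in m); z points along the fingers, y is the direction in which the jaws open and shut (so a half turn about z gives the same grasp; the last joint's range is limited). The gripper opens to 88 mm and grips with 3 to 60 N. Pads are 20 mm wide; open, the fingers measure 115 mm over their backs; the gripper's body (75 mm by 178 mm) begins 61 mm behind the grasp point.
Start: joints at [1.212, 0.091, 1.231, -0, 1.82, -0.057], TCP at [0.178, 0.573, 0.194] pointing down, gripper open.
Joint ranges: [-2.87, 2.87], [-0.86, 2.18], [0.17, 2.46], [-1.51, 4.65], [0.06, 2.69], [-2.65, 2.65]. Speed limits (rad/s): [2.57, 2.57, 3.01, 3.14, 3.14, 3.14].

### API

Orientations are given as a 3x3 rotation matrix whose columns are the frame's x, y, z axes.
In Python, from station import r, read_camera gives the robot as it stands.
- The arm moves only by the tool send_rows, never from a script. Its argument "steps" is text: rows parted by semicolons, each of 7 numbers parted by spaces: the closure in counts, from 0 (fully open) to 255 (shut), then the shift along the tool's x, y, z in m, then the turn, a rotation vector about the tool's x, y, z in degrees. In form: jaw tx ty tz rx ry rz; .... A call has 1 to 8 rows; each row is the pose to reach, as a shift and turn from the pose commanded when the call began, along the tool's axes at that moment; what a row does not reach only later rows make up. A row lasts 1/12 s, in which the tool goes at most 41.7 mm and 7.16 degrees, less where a joint would pass 70% of its speed; a pose out of reach is approached as far as the arm can. A call with a gripper value outside its range is refused whole. The fingers move at their own pace and stop on an object; "newtons" is the grip in N (left out, the last holds). Time passes only in rows, so rows that repeat a pose let the fingers close. It gives the time, the measured TCP pose, the force and the opening at its end, in the units of the state.
- r.sense(): the state, without advancing time (a new reading comes with each control period).
- read_camera(name): name is "scene" or "top" or "wrist"; returns a dict with "pixels" (420x560x3 uint8, red, green, blue), "fx", "fy", "cx", "cy" (pixels), "pose" (4x4, takes a point from camera to world coordinates). Camera axes: x right, y down, z forward; pixel columns grow to the right and rows downward; lengths in m; the calibration is good to about 2 mm. A picture is of the moment at which its call begins. There is no depth.
- r.job_done(): hands the job in, once; it reports no verdict.
The state is a dict: "time_s": time; "qpos": joint angles; "joint_vel": joint speeds; "joint_efforts": joint torques, N m; "position": TCP position; "eef_rot": TCP orientation; "force": force on the tool from outside, world axes, zero at the start; "wrist_torque": the same for the moment, N m; "finger_gap": finger opening in m.
Only numpy, scipy, OpenCV 4.12 (cv2) and the standard library are available. Lean on these libraries where they do the work, as an engineer would, in place of code of your own. Each camera call takes 0.05 s, during which the arm holds its last target. There are 200 camera calls.

## Working session

There is one attempt and no reset: what is moved stays moved. The work goes in short steps, Python scripts to look and compute and a tool call to move; the robot and the scene stay as the last step left them, time stands still between calls to the robot, and variables do not carry over. Pictures are saved under pics/ and viewed, about 8 in all and at most 12, crops included, and the job is handed in when it is done.

Besides the shell and the picture viewer there is one more tool, called by a JSON object that holds its "fn" and its "kwargs", one argument or row to a line. send_rows: Moves the arm, as the interface text tells. Its arguments: {"type":"object","properties":{"steps":{"type":"string"},"newtons":{"type":"number"}},"required":["steps"]}

```bash
mkdir -p pics; cat > h.py <<'E'
import numpy as np, cv2
from station import r, read_camera
def snap(n,f,crop=None,s=1):
    c=read_camera(n); im=c["pixels"]
    if crop: a,b,w,h=crop; im=im[b:b+h,a:a+w]
    cv2.imwrite("pics/"+f,cv2.resize(cv2.cvtColor(im,cv2.COLOR_RGB2BGR),None,fx=s,fy=s,interpolation=cv2.INTER_CUBIC))
    return c
def back(c,u,v,z):
    P=np.array(c["pose"]); d=P[:3,:3]@np.array([(u-c["cx"])/c["fx"],(v-c["cy"])/c["fy"],1]); o=P[:3,3]
    return o+d*(z-o[2])/d[2]
E
python3 - <<'E'
from h import *
a=snap("top","top0.png"); b=snap("scene","scene0.png")
for c in (a,b): print(c["fx"],c["cx"],c["cy"],np.round(c["pose"],3).tolist())
print(r.sense(), r.tcp_to_grasp)
E
```

```text
468.7674002310003 280.4319777544117 203.5931286969636 [[-0.019, -0.996, 0.083, 0.432], [-1.0, 0.02, 0.011, 0.005], [-0.012, -0.083, -0.996, 0.966], [0.0, 0.0, 0.0, 1.0]]
546.6941590163001 287.8304643661929 209.03776992120353 [[0.658, -0.464, 0.594, -0.091], [-0.753, -0.407, 0.517, -0.531], [0.002, -0.787, -0.617, 0.695], [0.0, 0.0, 0.0, 1.0]]
{'time_s': 0.1, 'qpos': array([ 1.21229667e+00,  9.17802769e-02,  1.23174448e+00, -1.30215451e-05,
        1.81978978e+00, -5.66998343e-02]), 'joint_vel': array([-4.62958137e-04, -2.67226524e-03, -1.57644661e-03, -1.13435261e-03,
        6.31930335e-04,  9.50847560e-05]), 'joint_efforts': array([ 1.72690212e-03, -4.47856307e+01, -4.07571065e+01,  7.00068846e-02,
        2.84233672e-02, -9.79944889e-05]), 'position': array([0.17824159, 0.57259149, 0.19293381]), 'eef_rot': array([[-9.54802083e-01,  2.97241706e-01, -5.92338264e-04],
       [ 2.97242284e-01,  9.54800718e-01, -1.61683943e-03],
       [ 8.49728868e-05, -1.71982964e-03, -9.99998517e-01]]), 'force': array([ 0.59483096, -0.29797943, -0.1753549 ]), 'wrist_torque': array([ 0.00683006, -0.03031493,  0.00099619]), 'finger_gap': 0.08759065447119463} -0.0187
```

View pics/top0.png

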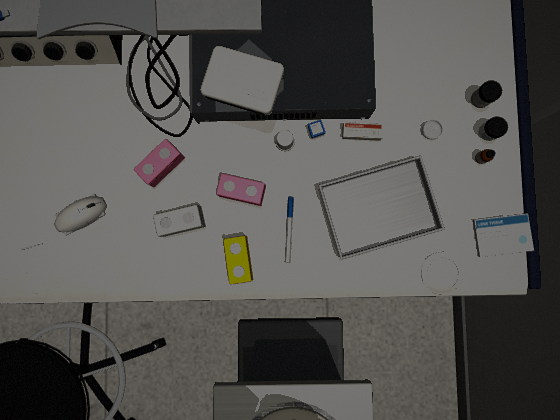

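View pics/scene0.png

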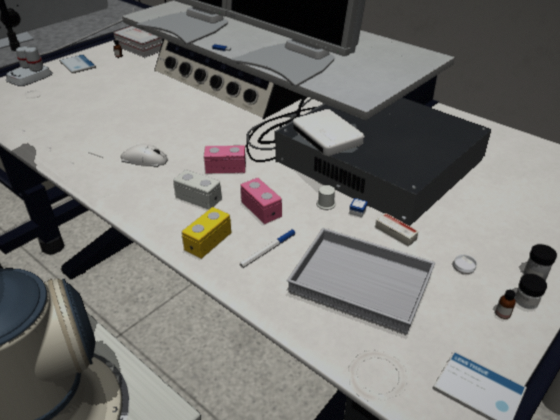

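The only grey oblong block is at top (178,220). The look-alikes are pink at (158,162) and (241,189), yellow at (237,259), and the small round mould at (284,140). The tray is at (379,207). I choose the grey block and check it in a close crop.

```bash
python3 - <<'E'
from h import *
c=snap("top","crop1.png",(140,190,80,60),10)
for n,uv in dict(tl=(316,186),tr=(421,157),br=(442,229),bl=(341,258)).items(): print(n,back(c,*uv,0.035).round(3))
for n,uv in dict(pink2=(241,189),yel=(237,259),pink1=(158,162),round=(284,138),router=(242,78)).items(): print(n,back(c,*uv,0.048).round(3))
E
```

```text
tl [ 0.544 -0.057  0.035]
tr [ 0.598 -0.268  0.035]
br [ 0.453 -0.303  0.035]
bl [ 0.4   -0.102  0.035]
pink2 [0.539 0.092 0.048]
yel [0.402 0.102 0.048]
pink1 [0.596 0.257 0.048]
round [0.639 0.005 0.048]
router [0.764 0.087 0.048]
```

View pics/crop1.png

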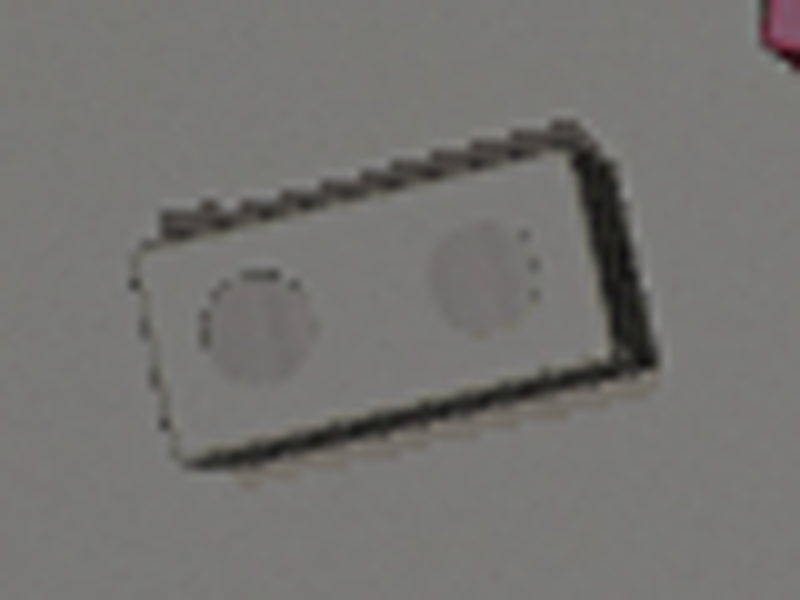

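The crop shows the plain grey block with two plunger marks. Its top-face corners in full-image pixels are about (154.0,214.5), (197.0,205.0), (201.2,225.8) and (158.5,236.5).

```bash
python3 - <<'E'
from h import *
c=read_camera("top")
q=np.array([back(c,u/10+140-.5,v/10+190-.5,0.048) for u,v in [(140,245),(570,150),(612,358),(185,465)]])
print(q.round(4).tolist(), q.mean(0).round(4)); e=[np.linalg.norm(q[i]-q[(i+1)%4]).round(4) for i in range(4)]; print(e)
w=(q[0]+q[1]-q[2]-q[3])/2; print("width dir deg",np.degrees(np.arctan2(w[1],w[0])))
s=r.sense(); R=s["eef_rot"]; print("tool y deg",np.degrees(np.arctan2(R[1,1],R[0,1])), s["qpos"].round(2))
m=q.mean(0)
print("shift tool to grasp above z .13:", (R.T@(np.array([m[0],m[1],.13])-s["position"])).round(4))
E
```

```text
[[0.493, 0.2651, 0.048], [0.5101, 0.1802, 0.048], [0.469, 0.1721, 0.048], [0.4496, 0.2561, 0.048]] [0.4804 0.2184 0.048 ]
[np.float64(0.0866), np.float64(0.0419), np.float64(0.0862), np.float64(0.0443)]
width dir deg 11.43630866754273
tool y deg 72.70814072993629 [ 1.21  0.09  1.23 -0.    1.82 -0.06]
shift tool to grasp above z .13: [-0.3938 -0.2484  0.0635]
```

{"fn": "send_rows", "kwargs": {
  "steps": "0 -0.394 -0.248 0.03 0 0 61.3;0 -0.394 -0.248 0.03 0 0 61.3;0 -0.394 -0.248 0.03 0 0 61.3;0 -0.394 -0.248 0.03 0 0 61.3;0 -0.394 -0.248 0.03 0 0 61.3;0 -0.394 -0.248 0.03 0 0 61.3;0 -0.394 -0.248 0.03 0 0 61.3;0 -0.394 -0.248 0.03 0 0 61.3",
  "newtons": 50
}}

```text
time_s: 0.87
position: [0.3953, 0.3183, 0.1723]
eef_rot: [[-0.26, 0.966, 0.0], [0.966, 0.26, 0.0], [0.0, 0.0, -1.0]]
force: [-0.1, -0.5, -0.2]
finger_gap: 0.0876
```

{"fn": "send_rows", "kwargs": {
  "steps": "0 -0.115 0.055 0 0 0 2;0 -0.115 0.055 0 0 0 2;0 -0.115 0.055 0 0 0 2;0 -0.115 0.055 0 0 0 2;0 -0.115 0.055 0 0 0 2;0 -0.115 0.055 0 0 0 2;0 -0.115 0.055 0 0 0 2;0 -0.115 0.055 0 0 0 2"
}}

```text
time_s: 1.53
position: [0.4772, 0.2251, 0.1726]
eef_rot: [[-0.234, 0.972, 0.0], [0.972, 0.234, 0.0], [0.0, 0.0, -1.0]]
force: [-0.8, 0.2, 0.0]
finger_gap: 0.0877
```

```bash
python3 - <<'E'
from h import *
s=r.sense();R=s["eef_rot"];print(s["position"],np.degrees(np.arctan2(R[1,1],R[0,1])),s["force"])
print((R.T@(np.array([.4804,.2184,.009])-s["position"])).round(4))
c=snap("wrist","w1.png")
P=np.linalg.inv(c["pose"])
for a in (-.022,.022):
  for b in (-.045,.045):
    t=np.radians(11.4);p=np.array([.4804+a*np.cos(t)-b*np.sin(t),.2184+a*np.sin(t)+b*np.cos(t),.048,1]);q=P@p
    print(a,b,c["fx"]*q[0]/q[2]+c["cx"],c["fy"]*q[1]/q[2]+c["cy"])
E
```

```text
[0.47723231 0.22509883 0.17260996] 13.542082970899434 [-0.79135381  0.179722    0.02271367]
[-0.0073  0.0015  0.1636]
-0.022 -0.045 258.2191201648447 249.80425355514456
-0.022 0.045 260.0989285283329 159.6925526819115
0.022 -0.045 301.92833172913436 251.30324247315258
0.022 0.045 307.0335050082299 161.42451454891517
```

View pics/w1.png

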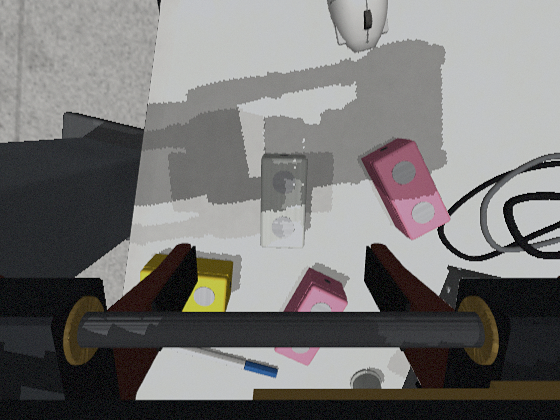

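The wrist view shows the grey block, with marks at (283,182) and (284,227). The projected centre is (282,206), so the estimate agrees within about 2 mm. I'm descending.

{"fn": "send_rows", "kwargs": {
  "steps": "0 -0.007 0.0025 0.03 0 0 2.1;0 -0.007 0.0025 0.06 0 0 2.1;0 -0.007 0.0025 0.09 0 0 2.1;0 -0.007 0.0025 0.11 0 0 2.1;0 -0.007 0.0025 0.13 0 0 2.1;0 -0.007 0.0025 0.145 0 0 2.1;0 -0.007 0.0025 0.155 0 0 2.1;0 -0.007 0.0025 0.163 0 0 2.1"
}}

```text
time_s: 2.25
position: [0.4813, 0.2182, 0.0085]
eef_rot: [[-0.198, 0.98, -0.001], [0.98, 0.198, -0.0], [-0.0, -0.001, -1.0]]
force: [-0.9, -0.6, 0.1]
finger_gap: 0.0878
```

{"fn": "send_rows", "kwargs": {
  "steps": "0 0 0 0 0 0 0;120 0 0 0 0 0 0;140 0 0 0 0 0 0;180 0 0 0 0 0 0;255 0 0 0 0 0 0;255 0 0 0 0 0 0;255 0 0 0 0 0 0;255 0 0 0 0 0 0"
}}

```text
time_s: 2.92
position: [0.4821, 0.2175, 0.0097]
eef_rot: [[-0.196, 0.981, -0.0], [0.981, 0.196, 0.0], [0.0, -0.0, -1.0]]
force: [-5.2, -0.5, 2.7]
finger_gap: 0.0445
```

{"fn": "send_rows", "kwargs": {
  "steps": "255 0 0 0 0 0 0;255 0 0 -0.005 0 0 0;255 0 0 -0.015 0 0 0;255 0 0 -0.03 0 0 0;255 0 0 -0.05 0 0 0;255 0 0 -0.07 0 0 0;255 0 0 -0.09 0 0 0;255 0 0 -0.1 0 0 0"
}}

```text
time_s: 3.58
position: [0.4829, 0.2179, 0.1126]
eef_rot: [[-0.196, 0.981, 0.003], [0.981, 0.196, 0.001], [0.001, 0.003, -1.0]]
force: [1.9, 0.8, -5.3]
finger_gap: 0.0438
```

{"fn": "send_rows", "kwargs": {
  "steps": "255 0 0 -0.01 0 0 0;255 0 0 -0.015 0 0 0;255 0 0 -0.02 0 0 0;255 0 0 -0.02 0 0 0;255 0 0 -0.02 0 0 0;255 0 0 -0.02 0 0 0"
}}

```text
time_s: 4.08
position: [0.4817, 0.2174, 0.1283]
eef_rot: [[-0.196, 0.981, -0.002], [0.981, 0.196, -0.001], [-0.0, -0.002, -1.0]]
force: [0.7, 1.1, -4.9]
finger_gap: 0.0435
```

```bash
python3 - <<'E'
from h import *
s=r.sense();R=s["eef_rot"];print(s["position"],s["force"],s["wrist_torque"],s["finger_gap"],np.degrees(np.arctan2(R[1,1],R[0,1])))
# tray target: mould length along tray y: width dir = tray x ~17.3deg
print((R.T@(np.array([.499,-.182,s["position"][2]])-s["position"])).round(4))
E
```

```text
[0.48167235 0.2173681  0.128321  ] [ 0.6797359   1.06834131 -4.90484271] [-0.0806281   0.08249293  0.04248318] 0.04350987634303708 11.310955613568296
[-3.95e-01 -6.13e-02  2.00e-04]
```

{"fn": "send_rows", "kwargs": {
  "steps": "255 -0.02 -0.003 0 0 0 0;255 -0.05 -0.008 0 0 0 0;255 -0.08 -0.0125 0 0 0 -1;255 -0.11 -0.017 0 0 0 -2;255 -0.14 -0.022 0 0 0 -3;255 -0.17 -0.027 0 0 0 -4;255 -0.2 -0.031 0 0 0 -5;255 -0.23 -0.036 0 0 0 -6"
}}

```text
time_s: 4.75
position: [0.4915, -0.0164, 0.1287]
eef_rot: [[-0.298, 0.954, -0.001], [0.954, 0.298, 0.0], [0.0, -0.001, -1.0]]
force: [0.8, -0.0, -4.5]
finger_gap: 0.0433
```

{"fn": "send_rows", "kwargs": {
  "steps": "255 -0.03 -0.001 0 0 0 0;255 -0.06 -0.001 0 0 0 0;255 -0.09 -0.003 0 0 0 0;255 -0.12 -0.004 0 0 0 0;255 -0.145 -0.006 0 0 0 0;255 -0.165 -0.008 0 0 0 0;255 -0.165 -0.008 0 0 0 0;255 -0.165 -0.008 0 0 0 0"
}}

```text
time_s: 5.42
position: [0.5329, -0.1756, 0.1282]
eef_rot: [[-0.296, 0.955, -0.002], [0.955, 0.296, 0.001], [0.002, -0.002, -1.0]]
force: [0.2, 0.7, -5.2]
finger_gap: 0.0435
```

```bash
python3 - <<'E'
from h import *
s=r.sense();R=s["eef_rot"];print(s["position"],s["force"],s["finger_gap"],np.degrees(np.arctan2(R[1,1],R[0,1])),s["qpos"])
print((R.T@(np.array([.499,-.182,.075])-s["position"])).round(4))
E
```

```text
[ 0.53287126 -0.17558765  0.12818328] [ 0.23194988  0.70225277 -5.24679735] 0.0434813302517251 17.201070174995433 [-3.79133234e-01 -1.45687233e-02  1.45510480e+00  2.81337014e-04
  1.70346206e+00 -6.79310199e-01]
[ 0.0038 -0.0342  0.0532]
```

{"fn": "send_rows", "kwargs": {
  "steps": "255 0.001 -0.012 0.01 0 0 0;255 0.002 -0.024 0.02 0 0 0;255 0.004 -0.034 0.03 0 0 0;255 0.004 -0.034 0.04 0 0 0;255 0.004 -0.034 0.048 0 0 0;255 0.004 -0.034 0.053 0 0 0;255 0.004 -0.034 0.053 0 0 0;255 0.004 -0.034 0.053 0 0 0"
}}

```text
time_s: 6.08
position: [0.5, -0.1808, 0.0763]
eef_rot: [[-0.298, 0.954, -0.0], [0.954, 0.298, 0.0], [0.0, -0.0, -1.0]]
force: [0.5, -0.2, -4.8]
finger_gap: 0.0435
```

{"fn": "send_rows", "kwargs": {
  "steps": "255 0 0 -0.04 0 0 0;255 0 0 0 0 0 0;255 0 0 -0.04 0 0 0;255 0 0 0 0 0 0;255 0 0 0 0 0 0;255 0 0 0 0 0 0;255 0 0 0 0 0 0;255 0 0 0 0 0 0"
}}

```text
time_s: 6.75
position: [0.502, -0.1822, 0.0803]
eef_rot: [[-0.298, 0.955, 0.005], [0.955, 0.298, -0.002], [-0.004, 0.004, -1.0]]
force: [0.4, -0.6, -2.1]
finger_gap: 0.0433
```

```bash
python3 - <<'E'
from h import *
s=r.sense();print(s["position"],s["force"],s["finger_gap"])
E
```

```text
[ 0.50198068 -0.18215288  0.08029717] [ 0.35890859 -0.62049756 -2.12724422] 0.043347726100838965
```

{"fn": "send_rows", "kwargs": {
  "steps": "255 0 0 0 0 0 0;255 0 0 0 0 0 0;255 0 0 0 0 0 0;255 0 0 0 0 0 0;255 0 0 0 0 0 0;255 0 0 0 0 0 0"
}}

```text
time_s: 7.25
position: [0.4997, -0.1813, 0.0765]
eef_rot: [[-0.298, 0.955, -0.0], [0.955, 0.298, -0.0], [-0.0, -0.0, -1.0]]
force: [0.4, -0.9, -3.7]
finger_gap: 0.0431
```

```bash
python3 - <<'E'
from h import *
s=r.sense();print(s["position"],s["force"],s["finger_gap"])
snap("scene","s2.png",(260,200,200,150),4)
f=[]
for i in range(8): read_camera("top"); f.append(r.sense()["force"][2])
print(np.round(f,2),np.mean(f))
E
```

```text
[ 0.49974702 -0.18126362  0.07651693] [ 0.44963202 -0.85469599 -3.67021804] 0.043068633212466144
[-2.7  -2.43 -2.66 -4.17 -2.87 -3.31 -3.24 -3.22] -3.0741205336346558
```

View pics/s2.png

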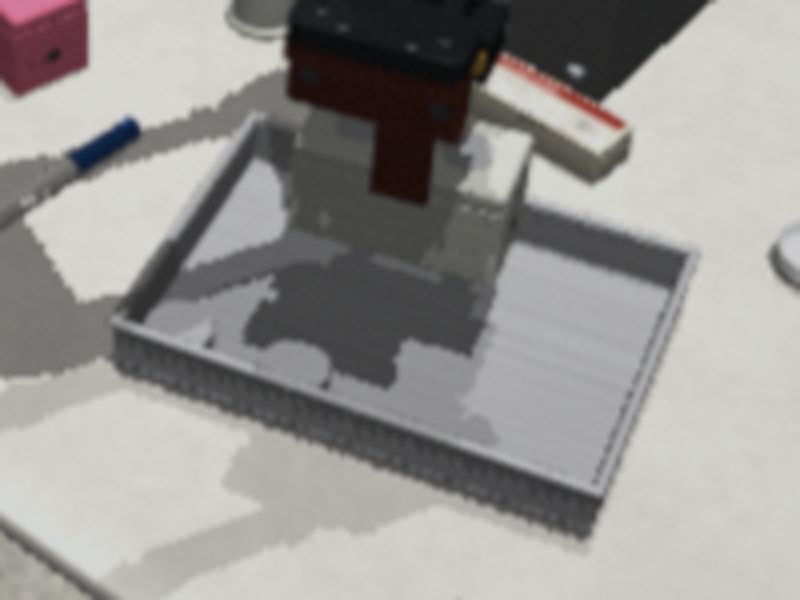

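The felt weight fell from about 4.8 N to 3.07 N, which matches the empty 0.30 kg mould. One disc shows in the tray at crop (300,360); the mould hides the rest. I'll lift and carry back, then check the tray.

{"fn": "send_rows", "kwargs": {
  "steps": "255 0 0 -0.01 0 0 0;255 0 0 -0.025 0 0 0;255 0 0 -0.045 0 0 0;255 0.01 0.003 -0.055 0 0 0;255 0.035 0.01 -0.055 0 0 0;255 0.06 0.017 -0.055 0 0 0;255 0.09 0.025 -0.055 0 0 1;255 0.12 0.033 -0.055 0 0 2"
}}

```text
time_s: 8.37
position: [0.4953, -0.0552, 0.1322]
eef_rot: [[-0.263, 0.965, 0.001], [0.965, 0.263, 0.0], [0.0, 0.001, -1.0]]
force: [1.3, -0.9, -3.6]
finger_gap: 0.0436
```

{"fn": "send_rows", "kwargs": {
  "steps": "255 0.03 0.007 0 0 0 0;255 0.06 0.014 0 0 0 1;255 0.09 0.021 0 0 0 2;255 0.12 0.028 0 0 0 3;255 0.15 0.035 0 0 0 4;255 0.18 0.042 0 0 0 4;255 0.2 0.047 0 0 0 4;255 0.2 0.047 0 0 0 4"
}}

```text
time_s: 9.03
position: [0.4872, 0.1529, 0.132]
eef_rot: [[-0.201, 0.98, 0.0], [0.98, 0.201, 0.002], [0.002, 0.001, -1.0]]
force: [-0.3, 0.8, -3.8]
finger_gap: 0.0437
```

```bash
python3 - <<'E'
from h import *
s=r.sense();R=s["eef_rot"];print(s["position"],s["finger_gap"],np.degrees(np.arctan2(R[1,1],R[0,1])))
print((R.T@(np.array([.4817,.2180,.009])-s["position"])).round(4))
snap("scene","s3.png",(260,200,200,150),4)
f=[]
for i in range(8): read_camera("top"); f.append(r.sense()["force"][2])
print(np.mean(f))
E
```

```text
[0.48719278 0.15290152 0.13200281] 0.043710751635936324 11.584997969618232
[0.0646 0.0076 0.1232]
-3.1602922702459253
```

View pics/s3.png

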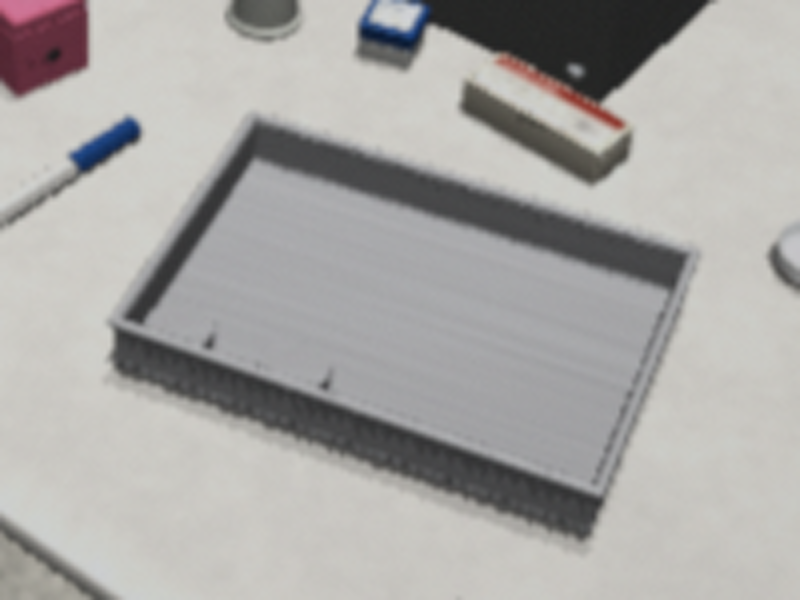

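The scene crop shows hints of discs against the near wall at (210,340) and (325,380). The top view should settle it.

```bash
python3 - <<'E'
from h import *
c=read_camera("top");im=cv2.cvtColor(c["pixels"][150:270,305:455],cv2.COLOR_RGB2BGR)
im=cv2.createCLAHE(3,(4,4)).apply(cv2.cvtColor(im,cv2.COLOR_BGR2GRAY))
cv2.imwrite("pics/t3.png",cv2.resize(im,None,fx=5,fy=5,interpolation=cv2.INTER_CUBIC))
E
```

```text
(no output)
```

View pics/t3.png

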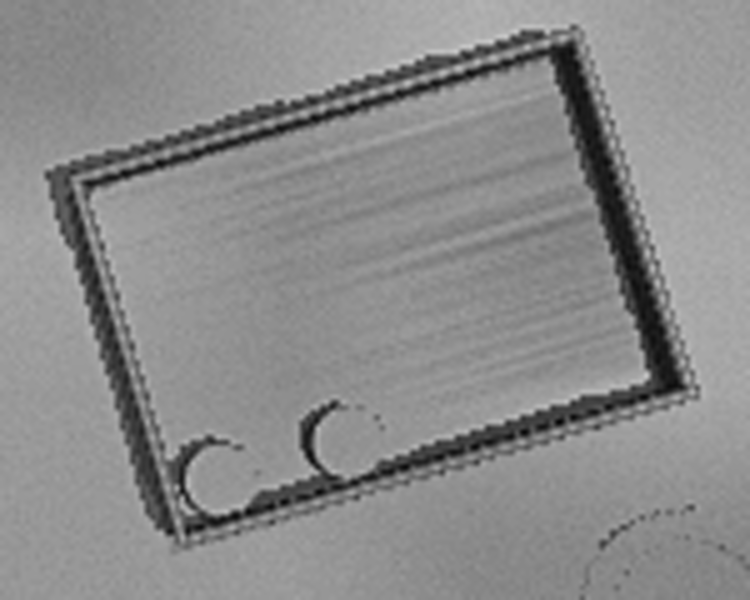

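Both discs lie in the tray, at crop (220,480) and (345,440). Now I'll stand the mould back at its old spot.

{"fn": "send_rows", "kwargs": {
  "steps": "255 0.025 0.003 0 0 0 0;255 0.05 0.006 0.01 0 0 0;255 0.0646 0.0076 0.03 0 0 0;255 0.0646 0.0076 0.05 0 0 0;255 0.0646 0.0076 0.07 0 0 0;255 0.0646 0.0076 0.09 0 0 0;255 0.0646 0.0076 0.105 0 0 0;255 0.0646 0.0076 0.11 0 0 0"
}}

```text
time_s: 10.2
position: [0.4812, 0.2124, 0.0183]
eef_rot: [[-0.196, 0.981, -0.005], [0.981, 0.196, -0.002], [-0.001, -0.005, -1.0]]
force: [-0.1, 0.5, -4.1]
finger_gap: 0.0434
```

{"fn": "send_rows", "kwargs": {
  "steps": "255 0 0 0.003 0 0 0;255 0 0 0.006 0 0 0;255 0 0 0.009 0 0 0;255 0 0 0.011 0 0 0;255 0 0 0.012 0 0 0;255 0 0 0.0125 0 0 0;255 0 0 0.0125 0 0 0;255 0 0 0.0125 0 0 0"
}}

```text
time_s: 10.87
position: [0.4832, 0.2134, 0.0097]
eef_rot: [[-0.196, 0.981, 0.001], [0.981, 0.196, 0.0], [0.0, 0.001, -1.0]]
force: [1.0, -0.3, 0.4]
finger_gap: 0.0435
```

Force near zero at the pick height, so the mould is on the desk. I'll open and retreat.

{"fn": "send_rows", "kwargs": {
  "steps": "200 0 0 0 0 0 0;100 0 0 0 0 0 0;0 0 0 0 0 0 0;0 0 0 0 0 0 0;0 0 0 0 0 0 0;0 0 0 0 0 0 0;0 0 0 0 0 0 0;0 0 0 0 0 0 0"
}}

```text
time_s: 11.53
position: [0.4828, 0.2133, 0.009]
eef_rot: [[-0.196, 0.981, 0.0], [0.981, 0.196, 0.0], [0.0, 0.0, -1.0]]
force: [-0.0, -0.9, 0.6]
finger_gap: 0.086
```

{"fn": "send_rows", "kwargs": {
  "steps": "0 0 0 -0.01 0 0 0;0 0 0 -0.03 0 0 0;0 0 0 -0.06 0 0 0;0 0 0 -0.09 0 0 0;0 0 0 -0.12 0 0 0;0 0 0 -0.15 0 0 0;0 0 0 -0.16 0 0 0;0 0 0 -0.16 0 0 0"
}}

```text
time_s: 12.2
position: [0.4843, 0.2139, 0.1731]
eef_rot: [[-0.196, 0.981, 0.006], [0.981, 0.196, 0.002], [0.001, 0.007, -1.0]]
force: [0.5, 0.6, -0.2]
finger_gap: 0.0876
```

```bash
python3 - <<'E'
from h import *
snap("scene","s4.png"); s=r.sense(); print(s["position"],s["force"],s["finger_gap"],s["time_s"])
E
```

```text
[0.48347036 0.21351345 0.17011962] [ 0.03639299 -1.08539573 -0.34209234] 0.08773286313899753 12.25
```

View pics/s4.png

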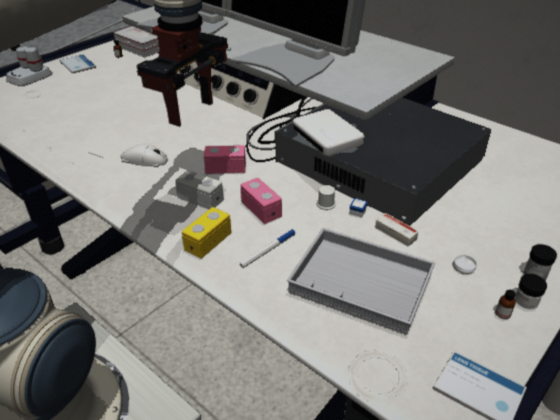

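The mould stands upright at (199,190), and the gripper is clear above it. The pink and yellow blocks haven't moved, and the discs are still in the tray.

```bash
python3 -c "
from station import r
r.job_done()"
```

```text
the job is handed in; nothing more can be done
```

Both steel discs are out of the oblong mould and lying in the tray. The empty mould stands mouth down on the desk, about 5 mm from where it started and well clear of the tray. I gripped it across its 44 mm width, held it over the tray and gave it two 40 mm up-and-down strokes. The job was handed in at about 12 s.

- **Weight:** the felt weight fell from about 4.8 N to about 3.1 N. That matches the 0.30 kg empty mould, and a second reading on the way back gave 3.2 N. Single readings were noisy, so I averaged eight each time after the shake.
- **Discs:** the top camera showed both discs in the tray, resting against its near wall. The side view showed only their edges, because that wall hides most of them. They appeared to lie flat, but I did not measure their height.
- **Mould and surroundings:** the last picture showed the mould upright, the gripper open and about 16 cm above its release height, and the pink and yellow blocks unmoved.

No check failed.

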